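Release the test jig and unload the board

ROBOT

A 6-joint arm with a two-finger parallel gripper is mounted at the origin on the work surface. World frame = base frame: x ahead of the robot, y to its left, z up, the work surface at z = 0. Lengths are in mm, angles in degrees, forces in N, time in s.
With the tool pointing down it reaches from about 350 to 850 mm from the base axis. Payload 8.1 kg.
Tool frame: the origin (TCP) lies midway between the tips of the shut fingers; the grasp point (between the pads) lies 19 mm behind it; x points along the fingers, y is the direction in which the jaws open and shut, and the axes are right-handed (so a half turn about x gives the same grasp; the last joint's range is limited). The gripper opens to 85 mm and grips with 20 to 120 N. Pads are 22 mm wide; open, the fingers measure 114 mm over their backs; the gripper's body (76 mm by 85 mm) begins 54 mm behind the grasp point. The pads swing forward as they close: fully open they stand 13 mm farther back than shut.
Start: joints at [-4.893, 7.471, 85.268, -0, 87.261, -4.893], TCP at [600.004, 0.022, 231.292] pointing down, gripper open.
Joint ranges: [-169.43, 169.43], [-51.17, 129.36], [1.28, 143.12], [-76.62, 256.62], [0, 156.53], [-152.29, 152.29]. Speed limits (degrees/s): [136.94, 136.94, 159.86, 180, 180, 180].

INTERFACE

Orientations are given as [roll, pitch, yaw] about the fixed x, y, z axes, in that order (R = Rz(yaw) Ry(pitch) Rx(roll)).
In Python, from bench import r gives the robot as it stands.
- The arm moves only by the tool move_arm, never from a script. Its argument "deltas" is a list of rows, each a list of 2 entries, a list of its own where there are three numbers: the shift along the tool's x, y, z in mm, then the turn about the tool's x in degrees. A call has 1 to 12 rows; each row is the pose to reach, as a shift and turn from the pose measured when the call began, along the tool's axes at that moment; what a row does not reach only later rows make up. A row lasts 1/8 s, in which the tool goes at most 62.5 mm and 10.7 degrees, less where a joint would pass 70% of its speed; a pose out of reach is approached as far as the arm can. A call with a gripper value outside its range is refused whole. "jaw" is the opening, from -1 (shut) to 1 (fully open), set as the call begins (left out, the last holds). The fingers move at their own pace and stop on an object; "squeeze" is the grip in N (left out, the last holds). Time passes only in rows, so rows that repeat a pose let the fingers close. It gives the time, the measured TCP pose, the force and the opening at its end, in the units of the state.
- r.sense(): the state, without advancing time (a new reading comes with each control period).
- r.snapshot(name): name is "scene" or "side" or "wrist"; returns (picture, depth): 400x640x3 uint8, red, green, blue; 400x640 float32, mm along the optical axis (not along the pixel's ray), 0 where there is no reading.
- r.get_calibration(name): a dict with "fovy" (degrees; the focal length in pixels is half the picture's height over the tangent of half this angle, whatever the lens; pixels are square), "cx", "cy" (the principal point, pixels), "k1" (the pictures are not rectified: a ray, as slopes to the right and down, at radius r is drawn at 1 + k1 r^2 times it, then the intrinsics apply), "position" and "attitude" of the camera in the world; the wrist camera has in their place "tool_from_camera" (4x4, takes a point from camera to tool coordinates, whose origin is the TCP and whose axes are the tool frame's). Camera axes: x right, y down, z forward; pixel columns grow to the right and rows downward; lengths in mm; the calibration is good to about 2 mm. A picture is of the moment at which its call begins: read the wrist's pose just before it. get_calibration takes no time and is no camera call.
- r.hand_in(): hands the job in, once; it reports no verdict.
The state is a dict: "time": time; "joint_pos": joint angles; "qd": joint speeds; "joint_efforts": joint torques, N m; "tool_pos": TCP position; "tcp_rot": TCP orientation; "ft_force": force on the tool from outside, world axes, zero at the start; "wrist_torque": the same for the moment, N m; "finger_gap": finger opening in mm.
Only numpy, scipy, OpenCV 4.12 (cv2) and the standard library are available. Lean on these libraries where they do the work, as an engineer would, in place of code of your own. Each camera call takes 0.05 s, during which the arm holds its last target. There are 200 camera calls.

TASK

Press the spring-loaded release button on the sloped front panel of the clamshell test jig, without ramming it, so that the lid springs open to its stop by itself, with the hand kept off the lid. Then lift the tested circuit board out of the jig by its heatsink and lay it gently flat on the floor of the empty black tray, leaving the lid open and the other things on the bench where they are.

Things in the scene. Friction and masses are not known exactly. Their poses are not given: they have to be found in the camera images.
- panel_point (a point): Point on the jig's sloped front panel, on the release button's axis. z: the button's axis, out of the panel, up and towards the robot, 0.44 rad from vertical; y: level, along the panel. The button is a round black cap 28 mm across in a steel collar 38 mm across, 4 mm high. The cap's face stands 20 to 32 mm above this point; it differs each time and is not reported: find it by touch.
- cap (a joint): How far the release button is pressed in from its own rest, m: 0 out, 0.011 bottom (hard stop). It moves against a spring along -z of panel_point: 3 N to start it, 10 N at the bottom; it lets the lid go at about 7 mm (7 N) and springs back when let go. Over 40 N on the jig counts as damage. The tiny lens and screws on the panel do nothing.
- lid (a joint): Lid angle, rad: 0 closed and latched, 1.78 at its stop, where a spring drives it in under 1 s and holds it. A 150 x 150 mm shell 45 mm high with a clear window, hinged along the jig's far edge, 75 mm beyond the nest's centre. Closed, its top is 106 mm above the bench, its front edge 45 mm beyond panel_point (jig's x); open, its free edge is about 210 mm up.
- jig: The test jig, fixed to the bench: base 235 x 170 mm, 60 mm high, sloped panel on the -x side (towards the robot). Origin at the centre of its underside, x away from the robot, z up.
- nest (a point): Centre of the jig's flat black nest plate, on its upper face (64 mm above the bench), 30 mm beyond the jig's origin; axes as the jig's. White stops 5 mm high around the board, with 2 mm play, keep it in place; it lifts straight up.
- board: The tested circuit board, 100 (x) x 80 (y) x 3 mm, 0.09 to 0.18 kg, lying in the nest under the lid. Origin at the centre of its underside, z up; axes as the jig's at the start. A white connector 12 mm high (from the underside) lies along its -x edge, small parts 12 mm high along its +x edge.
- heatsink (a point): Centre (half-way up) of the finned aluminium heatsink in the middle of the board: 40 mm along the board's x, 24 mm along its y (grip it across y), 26 mm high; this point is 13 mm above the board's upper face and 16 mm above its underside. Fingertips must stay above the board's face.
- tray_in (a point): Centre of the inner floor of the fixed black tray, 5 mm above the bench. Inside 160 (x) x 130 (y) mm, walls 5 mm thick, rim 28 mm above the bench; axes as the tray's.
- screwdriver: screwdriver 170 mm long lying flat between jig and tray, bystander; origin at the centre of its underside.
- tape_roll: roll of tape, 68 mm across, 20 mm high, lying flat, bystander; origin at the centre of its underside.
- carton: small cardboard carton 55 x 55 x 40 mm, bystander; origin at the centre of its underside.
- bracket: perforated sheet-metal angle 120 x 40 x 20 mm lying on the bench, bystander; origin at the centre of its underside.
- pliers: pliers with blue handles, 140 mm long, lying flat, bystander; origin at the centre of its underside.
Things that resemble listed ones, but are neither listed nor needed, are in the scene too. What is meant by the part that bears tray_in is not green, and is the larger of those in its own colour.

How it is judged:
By the outcome, as a careful person would: the job done as asked, in the order asked, and still so for the second after the job is handed in, with the robot touching nothing.
It also fails if it takes over 54 s, if anything falls off the work surface, if the arm or the gripper's body presses on something with over 40 N, if the wrist force passes 120 N, or if a joint passes its speed limit or range.

## Working session

There is one attempt and no reset: what is moved stays moved. The work goes in short steps, Python scripts to look and compute and a tool call to move; the robot and the scene stay as the last step left them, time stands still between calls to the robot, and variables do not carry over. Pictures are saved under pics/ and viewed, about 8 in all and at most 12, crops included, and the job is handed in when it is done.

Besides the shell and the picture viewer there is one more tool, called after "Request:" as a command line: name --argument value ..., lists and objects as JSON in quotes. move_arm: Moves the arm, as the interface text tells. Its arguments: {"type":"object","properties":{"deltas":{"type":"array","items":{"type":"array"}},"jaw":{"type":"number"},"squeeze":{"type":"number"}},"required":["deltas"]}

```bash
mkdir -p pics; ls; cat > h.py <<'E'
import numpy as np, cv2
from scipy.spatial.transform import Rotation as R
from bench import r
def save(n,im): cv2.imwrite('pics/'+n+'.png',im[:,:,::-1])
def K(c,shape=(400,640)):
    f=shape[0]/2/np.tan(np.radians(c['fovy'])/2); return f,c['cx'],c['cy'],c['k1']
E
python3 - <<'E'
from h import *
print(r.sense())
for n in ('scene','side','wrist'):
    im,d=r.snapshot(n); save(n,im); np.save(n+'_d.npy',d); c=r.get_calibration(n); print(n,c,(d>0).mean())
E
```

```text
pics
{'time': 0.0, 'joint_pos': array([-4.89489300e+00,  7.51619755e+00,  8.53297497e+01,  2.40824534e-04,
        8.72620873e+01, -4.89237468e+00]), 'qd': array([-0.08867818, -0.02616038, -0.04016584, -0.11861008, -0.04427356,
        0.08691985]), 'joint_efforts': array([-1.90700346e-03, -5.69404185e+01, -5.00557995e+01, -2.19391650e-04,
        1.44415747e-02,  7.24149572e-05]), 'tool_pos': array([5.99442488e+02, 5.24255021e-02, 2.30228574e+02]), 'tcp_rot': array([-95.01993749,  89.89196514, 174.97753245]), 'ft_force': array([-0.20082115,  0.52505373, -0.67226574]), 'wrist_torque': array([ 0.01740877, -0.04205132,  0.01094203]), 'finger_gap': 85.32714205178537}
scene {'fovy': 52.19742541218126, 'cx': 323.6663337990017, 'cy': 193.3702171341288, 'k1': -0.019784883432739694, 'position': array([1025.37191184, -186.23906196,  940.10418636]), 'attitude': array([-143.42505349,   -0.62958069,   62.52601152])} 0.99609765625
side {'fovy': 54.109484528674955, 'cx': 320.85328890811087, 'cy': 198.59689626290447, 'k1': -0.07359019024938789, 'position': array([ 342.83920598, -838.98286693,  601.9222276 ]), 'attitude': array([-118.57964049,   -1.42883944,   -6.62502211])} 0.99598046875
wrist {'fovy': 60.187831287076214, 'cx': 317.86963154801816, 'cy': 211.84500855900828, 'k1': -0.017891990698881362, 'tool_from_camera': array([[-1.44998653e-03, -2.97121197e-01,  9.54838673e-01,
        -1.41888234e+02],
       [ 9.99998674e-01, -1.13801542e-03,  1.16444394e-03,
        -1.11526111e+00],
       [ 7.40640157e-04,  9.54839096e-01,  2.97122454e-01,
        -7.62639233e+01],
       [ 0.00000000e+00,  0.00000000e+00,  0.00000000e+00,
         1.00000000e+00]])} 0.9959765625
```

View pics/scene.png

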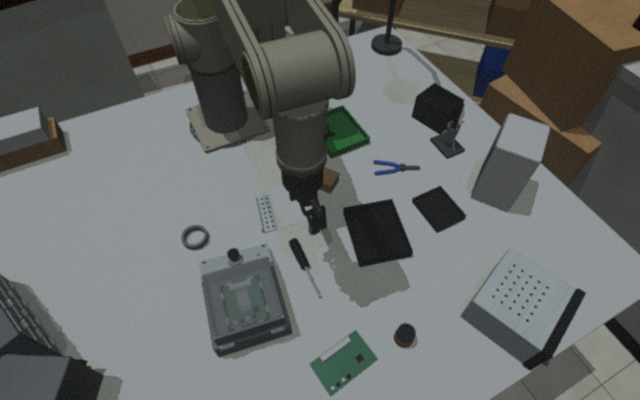

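View pics/side.png

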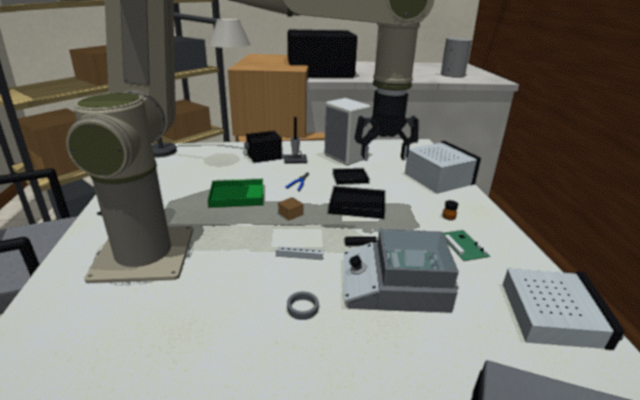

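```bash
cat >> h.py <<'E'
def pts(uv,z,c,T=None):
    """pixels + depth -> world"""
    f,cx,cy,k=K(c); uv=np.atleast_2d(uv).astype(float)
    d=(uv-[cx,cy])/f; s=d.copy()
    for _ in range(8): s=d/(1+k*(s**2).sum(1,keepdims=True))
    p=np.c_[s,np.ones(len(s))]*np.reshape(z,(-1,1))
    if T is None: return R.from_euler('xyz',c['attitude'],degrees=True).apply(p)+c['position']
    M=T@c['tool_from_camera']; return p@M[:3,:3].T+M[:3,3]
def pose(s=None):
    s=s or r.sense(); T=np.eye(4); T[:3,:3]=R.from_euler('xyz',s['tcp_rot'],degrees=True).as_matrix(); T[:3,3]=s['tool_pos']; return T
def cloud(d,c,T=None):
    v,u=np.mgrid[:d.shape[0],:d.shape[1]]; return pts(np.c_[u.ravel(),v.ravel()],d.ravel(),c,T).reshape(*d.shape,3)
E
python3 - <<'E'
from h import *
print(pose().round(3))
for n in('scene','side'):
    c=r.get_calibration(n); P=cloud(np.load(n+'_d.npy'),c); np.save(n+'_P.npy',P)
    print(n,[P[v,u].round(0).tolist() for v,u in((200,320),(300,320),(350,100),(380,560))], np.percentile(P[...,2],[5,25,50]))
E
```

```text
[[-1.00000e-03  1.00000e+00  0.00000e+00  5.99583e+02]
 [ 0.00000e+00  0.00000e+00 -1.00000e+00  5.40000e-02]
 [-1.00000e+00 -1.00000e-03 -0.00000e+00  2.30490e+02]
 [ 0.00000e+00  0.00000e+00  0.00000e+00  1.00000e+00]]
scene [[427.0, 125.0, -1.0], [690.0, -10.0, -2.0], [572.0, -501.0, 2.0], [1146.0, 817.0, -758.0]] [-582.79317393   -3.42651494   -0.77660172]
side [[482.0, 251.0, -2.0], [430.0, -203.0, -0.0], [-0.0, -307.0, -0.0], [841.0, -456.0, -2.0]] [-375.28765745   -1.27935121    1.35971188]
```

The scene picture shows the jig at about (245,300), with its button at (235,257). The candidate trays are the large black one (377,232), the small black one (438,208) and the green one (345,130); I choose the large black one. A decoy green board lies loose at (342,362), and the tested board sits under the lid at (243,303). The side view agrees.

```bash
python3 - <<'E'
from h import *
def rect(Q): 
    (c,s,a)=cv2.minAreaRect(Q[:,:2].astype(np.float32)); return np.round(c,1),np.round(s,1),round(a,1)
for n,jb,tb in(('scene',(slice(235,360),slice(190,300)),(slice(190,275),slice(335,420))),('side',(slice(220,315),slice(335,465)),(slice(180,222),slice(322,392)))):
    P=np.load(n+'_P.npy'); im=cv2.imread('pics/'+n+'.png')
    Q=P[jb].reshape(-1,3); 
    L=Q[(Q[:,2]>98)&(Q[:,2]<112)]; print(n,'lid',len(L),rect(L),L[:,2].max())
    B=Q[(Q[:,2]>8)&(Q[:,2]<125)]; print('all',rect(B))
    T=P[tb].reshape(-1,3); C=im[tb].reshape(-1,3).max(1)
    D=T[(C<70)&(T[:,2]<35)&(T[:,2]>-5)]; print('tray',rect(D),np.percentile(D[:,2],[2,10,50,90,98]))
    D=T[(T[:,2]>20)&(T[:,2]<34)&(C<90)]; print('rim',len(D),rect(D))
P=np.load('scene_P.npy'); print(P[257,235],P[253,235],P[208,438])
P=np.load('side_P.npy'); print(P[262,356])
# panel normal from both
for n,b in(('scene',(slice(248,275),slice(203,275))),('side',(slice(250,300),slice(345,376)))):
    Q=np.load(n+'_P.npy')[b].reshape(-1,3); Q=Q[(Q[:,2]>20)&(Q[:,2]<62)]
    best=0;rng=np.random.default_rng(0)
    for _ in range(400):
        a,b_,c=Q[rng.choice(len(Q),3,False)]; m=np.cross(b_-a,c-a); l=np.linalg.norm(m)
        if l<50: continue
        m/=l; m*=np.sign(m[2]); k=abs((Q-a)@m)<1.5
        if .8<m[2]<.97 and k.sum()>best: best=k.sum(); I=Q[k]
    u,s,v=np.linalg.svd(I-I.mean(0)); m=v[2]*np.sign(v[2][2]); print(n,'panel',best,len(Q),m.round(3),np.arccos(m[2]),I.mean(0).round(1),rect(I))
E
```

```text
scene lid 4633 (array([ 641.6, -176.4]), array([150.5, 151.6]), 81.2) 109.44846524237676
all (array([ 584.1, -179.9]), array([285.3, 302.3]), 59.6)
tray (array([602.1, 240.7]), array([224.6, 189.2]), 70.0) [-0.06027923  1.29371576  4.11733542 23.71019185 27.25306099]
rim 502 (array([601.1, 235.2]), array([202. , 173.5]), 74.5)
side lid 2958 (array([ 640.3, -175.9]), array([153.5, 150.2]), 81.5) 108.92542585440361
all (array([ 653.1, -117.8]), array([290.6, 316. ]), 80.9)
tray (array([604.3, 250.9]), array([236.4, 166.8]), 75.5) [ 2.41133889  3.71465158  6.86414322 23.54187632 27.18786031]
rim 305 (array([592.1, 206.7]), array([144.6, 166. ]), 75.4)
[ 527.19962881 -154.33236294   68.09209972] [ 519.81856215 -150.80564584   72.79881209] [602.90719697 406.51889396   1.10974495]
[ 511.90408924 -167.31389559   71.37123614]
scene panel 598 847 [-0.421  0.066  0.905] 0.4402214098671839 [ 516.4 -155.    38.9] (array([ 517.7, -151. ]), array([167. ,  67.7]), 71.6)
side panel 1019 1423 [-0.42   0.061  0.905] 0.43869006322438886 [ 521.3 -174.8   43.5] (array([ 525.8, -157.2]), array([172.4,  67.8]), 80.4)
```

```bash
python3 - <<'E'
from h import *
yaw=np.radians(-8.7); X=np.array([np.cos(yaw),np.sin(yaw)]); Y=np.array([-X[1],X[0]]); N=np.array([640.9,-176.2])
for n,b in(('scene',(slice(240,275),slice(215,260))),('side',(slice(245,285),slice(343,375)))):
    P=np.load(n+'_P.npy')[b].reshape(-1,3); g=cv2.imread('pics/'+n+'.png')[b].reshape(-1,3).max(1)
    q=np.c_[(P[:,:2]-N)@X,(P[:,:2]-N)@Y,P[:,2]]
    k=(g<60)&(q[:,0]<-90)&(q[:,2]>40); q=q[k]; print(n,k.sum(),np.percentile(q,[2,50,98],axis=0).round(1).tolist())
    nn=np.array([-np.sin(.44),0,np.cos(.44)]); h=q@nn; print('h',np.percentile(h,[5,50,80,90,97]).round(1)); t=q[h>np.percentile(h,97)-4]; print('face',t.mean(0).round(1),np.ptp(t,axis=0).round(1))
for n,b in(('scene',(slice(190,275),slice(335,420))),('side',(slice(180,222),slice(322,392)))):
    P=np.load(n+'_P.npy')[b]; g=cv2.imread('pics/'+n+'.png')[b].max(2)
    m=((g<75)&(P[...,2]>-5)&(P[...,2]<35)).astype(np.uint8); m=cv2.morphologyEx(m,cv2.MORPH_OPEN,np.ones((3,3)))
    _,l,s,_=cv2.connectedComponentsWithStats(m); i=1+s[1:,4].argmax(); Q=P[l==i]
    for nm,q in(('all',Q),('rim',Q[(Q[:,2]>22)]),('floor',Q[(Q[:,2]<10)&(Q[:,2]>2)])):
        print(n,nm,len(q),cv2.minAreaRect(q[:,:2].astype(np.float32)),np.median(q,axis=0).round(1))
E
```

```text
scene 106 [[-138.9, -9.3, 45.0], [-121.6, 2.1, 68.7], [-115.5, 12.4, 75.1]]
h [ 97.  117.3 119.5 120.1 121. ]
face [-128.7    1.2   71.2] [20.4 22.4 10.6]
side 115 [[-141.0, -12.1, 47.3], [-128.9, -5.9, 67.5], [-118.8, 8.4, 74.7]]
h [ 98.3 118.1 120.7 121.1 121.5]
face [-132.1   -2.2   70.8] [19.4 22.5  9. ]
scene all 3235 ((584.6713256835938, 207.77427673339844), (140.04681396484375, 191.53903198242188), 75.03270721435547) [595.4 207.6   4.1]
scene rim 414 ((593.8937377929688, 205.36512756347656), (140.31607055664062, 171.71218872070312), 74.65689849853516) [610.4 190.6  25.6]
scene floor 1889 ((594.5964965820312, 204.346923828125), (137.82814025878906, 169.03341674804688), 75.48979949951172) [593.  207.7   3.9]
side all 1476 ((593.0349731445312, 206.69888305664062), (145.2664031982422, 167.29576110839844), 75.33092498779297) [594.  213.9   6.5]
side rim 214 ((592.11181640625, 206.28387451171875), (143.97561645507812, 165.74453735351562), 75.34148406982422) [595.6 153.   25. ]
side floor 882 ((592.4063720703125, 207.31683349609375), (144.2358856201172, 164.34442138671875), 75.23633575439453) [595.  222.4   5. ]
```

Request:
move_arm --deltas '[[[5,-12,15],-8],[[10,-24,30],-16],[[15,-36,45],-25],[[20,-48,62],-33],[[25,-60,77],-41],[[30,-72,92],-49],[[35,-84,107],-57],[[40,-95,122],-65],[[45,-107,138],-73],[[50,-117,152],-81.3],[[50,-117,152],-81.3],[[50,-117,152],-81.3]]' --jaw -1

```text
time: 1.65
tool_pos: [482.8, -151.6, 180.8]
tcp_rot: [169.7, 89.9, 160.8]
ft_force: [-0.6, 0.3, -0.4]
finger_gap: 0.3
```

```bash
cat >> h.py <<'E'
yaw=np.radians(-8.7); X=np.array([np.cos(yaw),np.sin(yaw)]); Y=np.array([-X[1],X[0]]); N=np.array([640.9,-176.2])
def jig(p): p=np.atleast_2d(p); return np.c_[(p[:,:2]-N)@X,(p[:,:2]-N)@Y,p[:,2]]
def st():
    s=r.sense(); T=pose(s); print('t',s['time'],'tcp',s['tool_pos'].round(1),'jig',jig(s['tool_pos']).round(1)[0],'F',s['ft_force'].round(1),'gap',round(s['finger_gap'],1),'ty',round(np.degrees(np.arctan2(T[1,1],T[0,1])),1),'tx',T[:3,0].round(3)); return T
E
python3 - <<'E'
from h import *
T=st(); im,d=r.snapshot('wrist'); c=r.get_calibration('wrist'); save('w1',im); P=cloud(d,c,T); np.save('w1_P.npy',P)
J=jig(P.reshape(-1,3)).reshape(P.shape); g=im.max(2)
nn=np.array([-np.sin(.44),0,np.cos(.44)]); h=J@nn
k=(abs(J[...,1])<80)&(J[...,0]<-90)&(J[...,0]>-160)&(J[...,2]>25)&(J[...,2]<64)&(abs(h-89.5)<3); print('panel h',np.median(h[k]),k.sum(),np.percentile(J[k],[1,99],axis=0).round(1).tolist())
k=(abs(J[...,1])<30)&(J[...,0]<-100)&(J[...,0]>-160)&(h>105)&(h<127)&(J[...,2]<85); q=J[k]; print(k.sum(),np.percentile(h[k],[5,50,95]),np.percentile(q,[2,50,98],axis=0).round(1).tolist()); v,u=np.where(k); print(u.min(),u.max(),v.min(),v.max())
E
```

```text
t 1.65 tcp [ 482.8 -151.6  180.8] jig [-160.     0.4  180.8] F [-0.6  0.3 -0.4] gap 0.3 ty 81.1 tx [-0.001  0.    -1.   ]
panel h 90.56749907589224 12417 [[-155.6, -78.8, 26.6], [-90.8, 78.6, 57.7]]
949 [119.51971323 120.82106149 122.0012291 ] [[-145.4, -9.6, 64.4], [-134.2, 3.0, 70.3], [-123.1, 14.8, 75.5]]
304 338 224 258
```

View pics/w1.png

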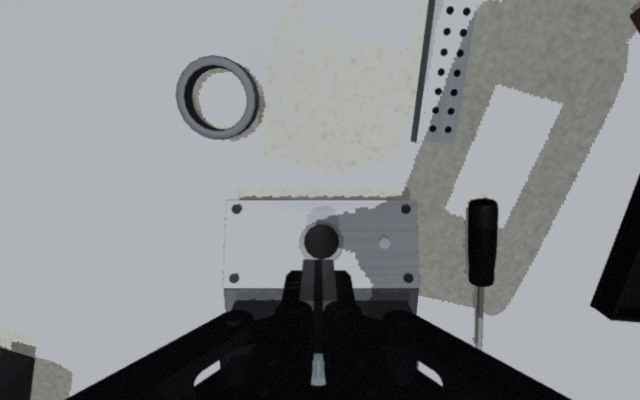

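The wrist view shows the black cap in its collar at about (321,241), with the lens at (385,243) and the screws at the panel corners. This is the right button. Next I move to a standoff on its axis.

Request:
move_arm --deltas '[[[15,0.5,2],0],[[30,1,4],0],[[45,1.6,6],0],[[60,1.6,8],0],[[75,1.6,10],0],[[85,1.6,11],0],[[93,1.6,11.6],0],[[95,1.6,11.6],0],[[95,1.6,11.6],0]]'

```text
time: 2.82
tool_pos: [494.7, -151.8, 86.1]
tcp_rot: [179.8, 90.0, 170.9]
ft_force: [0.4, -1.1, 0.6]
finger_gap: 0.1
```

```bash
python3 -c "
from h import *
st()"
```

```text
t 2.825 tcp [ 494.7 -151.8   86.1] jig [-148.2    2.    86.1] F [ 0.4 -1.1  0.6] gap 0.1 ty 81.2 tx [-0.001  0.    -1.   ]
```

Next I advance along the axis: 9 mm, then 1 mm per row.

Request:
move_arm --deltas '[[[2.7,0,1.3],0],[[5.4,0,2.6],0],[[8.1,0,3.8],0],[[9,0,4.3],0],[[10,0,4.7],0],[[10.9,0,5.1],0],[[11.8,0,5.5],0],[[12.7,0,6],0],[[12.7,0,6],0]]'

```text
time: 3.95
tool_pos: [500.6, -152.7, 73.3]
tcp_rot: [178.2, 90.0, 169.4]
ft_force: [-0.9, -0.2, 0.2]
finger_gap: -0.0
```

Request:
move_arm --deltas '[[[0.9,0,0.4],0],[[1.8,0,0.8],0],[[2.7,0,1.3],0],[[3.6,0,1.7],0],[[3.6,0,1.7],0]]'

```text
time: 4.58
tool_pos: [502.3, -153.0, 69.8]
tcp_rot: [-178.4, 90.0, 172.8]
ft_force: [-2.1, 0.4, 3.1]
finger_gap: 0.3
```

Request:
move_arm --deltas '[[[0.9,0,0.4],0],[[1.8,0,0.8],0],[[2.7,0,1.3],0],[[3.6,0,1.7],0],[[3.6,0,1.7],0]]'

```text
time: 5.2
tool_pos: [504.0, -153.2, 66.2]
tcp_rot: [179.8, 89.9, 170.9]
ft_force: [-2.7, 0.7, 4.7]
finger_gap: 0.2
```

```bash
python3 -c "
from h import *
st()"
```

```text
t 5.2 tcp [ 504.  -153.2   66.2] jig [-138.8    2.    66.2] F [-2.7  0.7  4.7] gap 0.2 ty 81.2 tx [-0.001  0.    -1.   ]
```

Request:
move_arm --deltas '[[[0.9,0,0.4],0],[[1.8,0,0.8],0],[[2.7,0,1.3],0],[[3.2,0,1.5],0],[[3.2,0,1.5],0]]'

```text
time: 5.82
tool_pos: [505.4, -153.4, 63.1]
tcp_rot: [-179.1, 89.9, 172.1]
ft_force: [-5.1, 0.4, 6.9]
finger_gap: 0.2
```

```bash
python3 - <<'E'
from h import *
st()
im,d=r.snapshot('side'); c=r.get_calibration('side'); P=cloud(d,c); J=jig(P.reshape(-1,3)); k=(abs(J[:,1])<90)&(J[:,0]>-60)&(J[:,0]<160)&(J[:,2]>120)&(J[:,2]<230); print(k.sum(), J[k].max(0) if k.any() else 0)
E
```

```text
t 5.825 tcp [ 505.4 -153.4   63.1] jig [-137.4    2.    63.1] F [-5.1  0.4  6.9] gap 0.2 ty 81.2 tx [-0.001  0.    -1.   ]
2002 [ 87.20584144  78.60615945 210.03395965]
```

Press force rose smoothly to about 8 N, and the depth image shows the lid up at 210 mm. I back off the button along its axis.

Request:
move_arm --deltas '[[[-5,0,-2.4],0],[[-12,0,-6],0],[[-22,0,-10],0],[[-45,0,-10],0],[[-75,0,-10],0],[[-105,0,-5],0],[[-115,0,30],0],[[-115,0,70],0],[[-115,0,105],0],[[-115,0,117],0],[[-115,0,117],0],[[-115,0,117],0]]'

```text
time: 7.38
tool_pos: [620.3, -171.3, 178.0]
tcp_rot: [178.0, 89.9, 169.1]
ft_force: [0.0, 0.1, 0.4]
finger_gap: 0.0
```

Request:
move_arm --deltas '[[[0,0,0],0],[[0,0,0],0],[[0,0,0],0]]' --jaw 0.2

```text
time: 7.75
tool_pos: [620.0, -171.3, 178.2]
tcp_rot: [179.7, 89.9, 170.8]
ft_force: [0.7, 0.2, -0.2]
finger_gap: 51.0
```

```bash
python3 - <<'E'
from h import *
T=st(); im,d=r.snapshot('wrist'); c=r.get_calibration('wrist'); save('w2',im); P=cloud(d,c,T); np.save('w2_P.npy',P)
J=jig(P.reshape(-1,3)).reshape(P.shape)
k=(abs(J[...,1])<35)&(abs(J[...,0])<35)&(J[...,2]>80)&(J[...,2]<100); q=J[k]; v,u=np.where(k)
print('hs',k.sum(),np.percentile(q,[2,50,98],axis=0).round(1).tolist(),cv2.minAreaRect(q[:,:2].astype(np.float32)),u.min(),u.max(),v.min(),v.max())
im2,d2=r.snapshot('scene'); save('s2',im2); P2=cloud(d2,r.get_calibration('scene'));np.save('s2_P.npy',P2); J=jig(P2.reshape(-1,3))
k=(abs(J[:,1])<35)&(abs(J[:,0])<35)&(J[:,2]>80)&(J[:,2]<100); q=J[k]; print(k.sum()); 
if k.sum()>5: print(np.percentile(q,[2,50,98],axis=0).round(1).tolist(),cv2.minAreaRect(q[:,:2].astype(np.float32)))
cv2.imwrite('pics/c2.png',np.hstack([im[:,100:540],im2[130:400,150:520].repeat(1,0)[:270] if 0 else cv2.resize(im2[200:380,170:340],(340,360))[:360] if 0 else cv2.copyMakeBorder(cv2.resize(im2[200:380,170:340],(340,360)),0,40,0,0,cv2.BORDER_CONSTANT)])[:,:,::-1])
E
```

```text
t 7.75 tcp [ 620.  -171.3  178.2] jig [-21.4   1.7 178.2] F [ 0.7  0.2 -0.2] gap 51.0 ty 81.2 tx [-0.002  0.    -1.   ]
hs 1276 [[-22.3, -8.8, 81.3], [-4.5, 2.6, 92.2], [16.7, 14.6, 93.6]] ((-2.363302230834961, 2.8931617736816406), (23.842208862304688, 40.777103424072266), 89.79520416259766) 303 336 214 270
160
[[-19.6, -11.4, 81.5], [2.1, 0.3, 91.0], [20.0, 12.2, 94.3]] ((0.24057388305664062, 0.19376182556152344), (24.4149227142334, 40.80170822143555), 89.33792114257812)
```

View pics/c2.png

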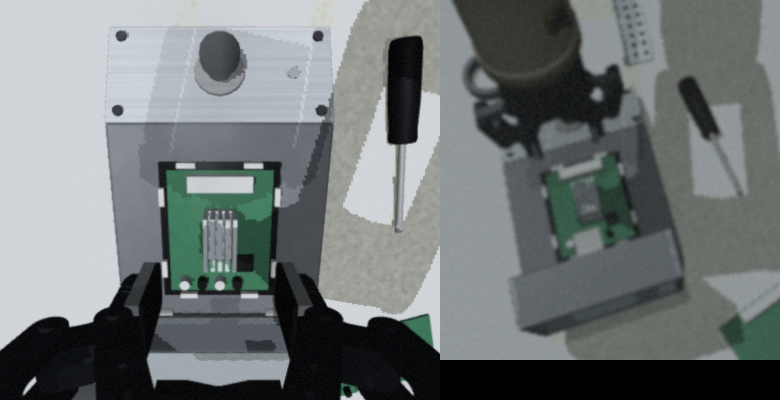

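The lid is fully open. The tested board lies in the nest, with its heatsink at about (219,240) in the left half of the crop, between the fingers. I descend around it.

Request:
move_arm --deltas '[[[10,0,10],0],[[30,0.3,20],0],[[52,0.3,20.4],0],[[74,0.3,20.4],0],[[90,0.3,20.4],0],[[100,0.3,20.4],0],[[105,0.3,20.4],0],[[106.5,0.3,20.4],0],[[106.5,0.3,20.4],0]]'

```text
time: 8.98
tool_pos: [640.6, -174.3, 72.3]
tcp_rot: [-162.6, 90.0, -171.5]
ft_force: [0.6, 0.2, 0.4]
finger_gap: 51.4
```

Request:
move_arm --deltas '[[[0,0,0],0],[[0,0,0],0],[[0,0,0],0],[[0,0,0],0],[[0,0,0],0]]' --jaw -1 --squeeze 45

```text
time: 9.6
tool_pos: [641.3, -174.6, 73.3]
tcp_rot: [-26.5, 89.9, -35.4]
ft_force: [-1.1, -0.7, 6.3]
finger_gap: 23.2
```

```bash
python3 -c "
from h import *
st()"
```

```text
t 9.6 tcp [ 641.3 -174.6   73.3] jig [ 0.1  1.7 73.3] F [-1.1 -0.7  6.3] gap 23.2 ty 81.1 tx [ 0.001 -0.001 -1.   ]
```

Gripped at a 23 mm gap, which suits the 24 mm heatsink. I lift straight up.

Request:
move_arm --deltas '[[[-3,0,0],0],[[-7,0,0],0],[[-13,0,0],0],[[-23,0,0],0],[[-36,0,0],0],[[-50,0,0],0],[[-64,0,0],0],[[-75,0,0],0],[[-80,0,0],0],[[-80,0,0],0],[[-80,0,0],0]]'

```text
time: 10.98
tool_pos: [640.8, -174.4, 152.5]
tcp_rot: [-122.2, 90.0, -131.1]
ft_force: [0.4, 0.4, -2.7]
finger_gap: 23.1
```

```bash
python3 - <<'E'
from h import *
T=st(); im,d=r.snapshot('wrist'); c=r.get_calibration('wrist'); save('w3',im)
im2,d2=r.snapshot('side'); P=cloud(d2,r.get_calibration('side')); g=im2.astype(int); J=jig(P.reshape(-1,3)).reshape(P.shape)
k=(g[...,1]>g[...,0]+20)&(g[...,1]>g[...,2]+10)&(abs(J[...,0])<70)&(abs(J[...,1])<60); q=J[k]; print(k.sum(),np.percentile(q,[5,50,95],axis=0).round(1).tolist())
cv2.imwrite('pics/c3.png',np.hstack([im[:,100:540],cv2.resize(im2[130:330,320:500],(360,400))])[:,:,::-1])
E
```

```text
t 10.975 tcp [ 640.8 -174.4  152.5] jig [ -0.4   1.8 152.5] F [ 0.4  0.4 -2.7] gap 23.1 ty 81.2 tx [-0. -0. -1.]
509 [[-48.2, -38.8, 143.7], [-6.5, -21.9, 145.2], [39.4, 29.5, 146.5]]
```

View pics/c3.png

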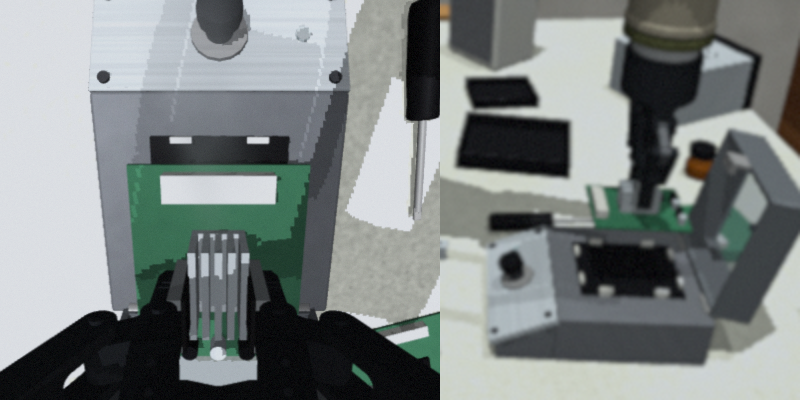

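The board hangs level in the grip, with its face at z≈146. The nest is empty and the lid is open. I carry it over the tray.

Request:
move_arm --deltas '[[[0,12,-3],0],[[0,36,-10],0],[[0,72,-20],1],[[0,112,-32],2],[[0,154,-44],3],[[0,198,-56],4],[[0,242,-69],5],[[0,284,-81],6],[[0,322,-91],6.2],[[0,350,-99],6.2],[[0,365,-104],6.2],[[0,369,-105],6.2]]'

```text
time: 12.58
tool_pos: [593.1, 207.7, 152.3]
tcp_rot: [-132.5, 90.0, -147.4]
ft_force: [0.1, -1.1, -1.2]
finger_gap: 23.1
```

Request:
move_arm --deltas '[[[5,0,0],0],[[20,0,0],0],[[40,0,0],0],[[55,0,0],0],[[65,0,0],0],[[70,0,0],0],[[70,0,0],0]]'

```text
time: 13.45
tool_pos: [593.0, 207.7, 82.1]
tcp_rot: [-141.5, 90.0, -156.5]
ft_force: [-0.3, -0.2, -1.8]
finger_gap: 22.8
```

```bash
python3 - <<'E'
from h import *
T=st(); im,d=r.snapshot('wrist'); c=r.get_calibration('wrist'); save('w4',im)
im2,d2=r.snapshot('scene'); save('s4',im2); P=cloud(d2,r.get_calibration('scene')); g=im2.astype(int)
k=(g[...,1]>g[...,0]+20)&(g[...,1]>g[...,2]+10)&(abs(P[...,0]-593)<90)&(abs(P[...,1]-206)<80)&(P[...,2]>40); q=P[k]; print(k.sum(),q.mean(0) if k.any() else 0,np.median(q[:,2]),cv2.minAreaRect(q[:,:2].astype(np.float32)))
cv2.imwrite('pics/c4.png',np.hstack([im[:,100:540],cv2.resize(im2[160:300,310:436],(360,400))])[:,:,::-1])
E
```

```text
t 13.45 tcp [593.  207.7  82.1] jig [-105.4  372.2   82.1] F [-0.3 -0.2 -1.8] gap 22.8 ty 75.1 tx [-0.001 -0.    -1.   ]
214 [607.11311124 184.02959501  77.76516161] 74.5585557188378 ((605.6412353515625, 185.49954223632812), (106.63986206054688, 76.43315887451172), 40.96158981323242)
```

View pics/c4.png

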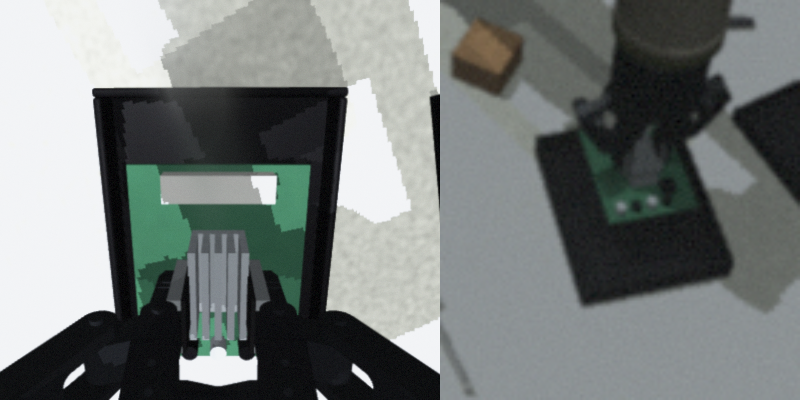

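The board is square to the tray and centred between its walls in the view. I lower it.

Request:
move_arm --deltas '[[[8,0,0],0],[[22,0,0],0],[[38,0,0],0],[[52,0,0],0],[[60,0,0],0],[[63,0,0],0],[[64,0,0],0],[[64,0,0],0]]'

```text
time: 14.55
tool_pos: [594.0, 208.0, 19.6]
tcp_rot: [23.8, 89.9, 8.8]
ft_force: [-0.2, 0.6, -0.4]
finger_gap: 23.3
```

Request:
move_arm --deltas '[[[0.5,0,0],0],[[1,0,0],0],[[1.5,0,0],0],[[2,0,0],0],[[2,0,0],0]]'

```text
time: 15.18
tool_pos: [593.9, 208.0, 17.5]
tcp_rot: [23.1, 89.9, 8.2]
ft_force: [-0.4, 0.5, -1.4]
finger_gap: 23.1
```

Request:
move_arm --deltas '[[[0.5,0,0],0],[[1,0,0],0],[[1.5,0,0],0],[[2,0,0],0],[[2,0,0],0]]'

```text
time: 15.8
tool_pos: [593.9, 208.0, 15.4]
tcp_rot: [22.4, 89.9, 7.4]
ft_force: [-0.2, -1.4, -1.7]
finger_gap: 23.3
```

```bash
python3 -c "
from h import *
st()"
```

```text
t 15.8 tcp [593.9 208.   15.4] jig [-104.6  372.6   15.4] F [-0.2 -1.4 -1.7] gap 23.3 ty 75.1 tx [ 0.001  0.    -1.   ]
```

Request:
move_arm --deltas '[[[0.4,0,0],0],[[0.8,0,0],0],[[1.2,0,0],0],[[1.6,0,0],0],[[1.6,0,0],0]]'

```text
time: 16.42
tool_pos: [594.0, 208.0, 14.3]
tcp_rot: [23.6, 89.9, 8.6]
ft_force: [-2.3, -1.2, 4.3]
finger_gap: 22.7
```

Contact with the floor at about 5 N, at the expected height. I release and rise.

Request:
move_arm --deltas '[[[0,0,0],0],[[0,0,0],0],[[-0.5,0,0],0],[[-0.5,0,0],0]]' --jaw 0.1

```text
time: 16.92
tool_pos: [594.0, 208.0, 14.8]
tcp_rot: [25.8, 89.9, 10.9]
ft_force: [-0.1, -0.0, -1.0]
finger_gap: 46.7
```

Request:
move_arm --deltas '[[[-4,0,0],0],[[-12,0,0],0],[[-25,0,0],0],[[-45,0,0],0],[[-70,0,0],0],[[-100,0,0],0],[[-130,0,0],0],[[-155,0,0],0],[[-170,0,0],0],[[-180,0,0],0],[[-180,0,0],0]]'

```text
time: 18.3
tool_pos: [594.0, 208.0, 195.3]
tcp_rot: [25.7, 89.9, 10.8]
ft_force: [-0.2, 0.6, -0.3]
finger_gap: 47.2
```

```bash
python3 - <<'E'
from h import *
T=st(); im,d=r.snapshot('wrist'); c=r.get_calibration('wrist'); save('w5',im); P=cloud(d,c,T)
g=im.astype(int); k=(g[...,1]>g[...,0]+20)&(g[...,1]>g[...,2]+10)&(abs(P[...,0]-593)<90)&(abs(P[...,1]-206)<80); q=P[k]
print('board',k.sum(),np.percentile(q[:,2],[5,50,95]),cv2.minAreaRect(q[:,:2].astype(np.float32)))
im2,d2=r.snapshot('side'); J=jig(cloud(d2,r.get_calibration('side')).reshape(-1,3)); k=(abs(J[:,1])<90)&(J[:,0]>-60)&(J[:,0]<160)&(J[:,2]>120)&(J[:,2]<260); print('lid top',k.sum(),J[k].max(0))
im3,_=r.snapshot('scene')
cv2.imwrite('pics/c5.png',np.hstack([im[:,100:540],cv2.resize(im3[80:380,160:430],(360,400))])[:,:,::-1])
E
```

```text
t 18.3 tcp [594.  208.  195.3] jig [-104.5  372.7  195.3] F [-0.2  0.6 -0.3] gap 47.2 ty 75.1 tx [ 0.002  0.    -1.   ]
board 5868 [5.88557812 7.26869693 8.66283059] ((580.845458984375, 211.5166015625), (81.6021499633789, 127.48475646972656), 74.97193908691406)
lid top 2217 [149.44868433  77.83798675 211.18384769]
```

View pics/c5.png

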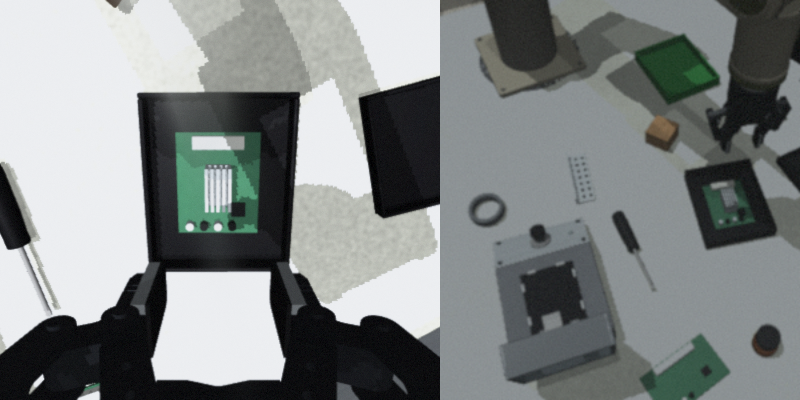

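The board lies flat in the tray at about (217,183) in the crop, with its face at z≈7–8. The lid is open, the other things are undisturbed, and the hand is clear.

```bash
python3 -c "
from h import *
r.hand_in(); print(r.sense()['time'])"
```

```text
the job is handed in; nothing more can be done
the job is handed in; nothing more can be done
```

I pressed the release button along its axis, and the lid sprang open by itself with the hand off it. I then lifted the tested board out by its heatsink and laid it flat in the larger black tray. I handed the job in at about 18.5 s of the 54 s allowed.

**Button:** the highest force I read while pressing was about 8.6 N, and the depth image showed the lid up at 210 mm.

**Last checks:**
- **Board:** its face is at z ≈ 7–8 mm (8 mm expected), square to the tray and well inside the walls.
- **Lid and nest:** the lid is still open at 211 mm and the nest is empty.
- **Bystanders:** I saw no shift in the ones in view, by eye in the last picture. The pliers were outside that crop, and the arm did not go near them.
- **Gripper:** it was about 180 mm above the board and read no contact force.

**Disagreements:**
- The green mask measured the board as 127 mm long instead of 100 mm. I took this for stray pixels, because the picture shows the board lying properly, but I did not measure it again.
- Wrist and scene cameras disagreed by about 3 mm on the heatsink position; the grip was sound.
- When the grip closed I read about 6 N upward at the wrist. The fingertips may have touched the board lightly; I did not find out which it was.

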